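Cure a sample board over the UV lamp

TASK

Start the curing lamp by pressing its three keys right down and letting each come up again, one at a time: the smallest first, then the middle-sized, then the biggest. Then take the rectangular sample board by its grip bar, lift it over the top of the splash screen without brushing it, and finish while still holding the board level and still about a centimetre above the lamp's glass window, centred on it with its outline matching the glass, its coated underside never touching the lamp. Leave the round board and everything else where they are.

Things in the scene. Friction and masses are not known exactly. Their poses are not given: they have to be found in the camera images.
- lamp: Grey box-shaped UV curing lamp, fixed to the table, 240 (its x) x 200 (its y) mm, flat top 70 mm above the table. Origin: centre of its underside, on the table. Its x axis points from the key strip (at -x, towards the robot) to the window. z up.
- window (a point): Centre of the lamp's glass window, on the glass, 71 mm above the table, 45 mm to +x of the lamp's centre; axes as the lamp's. The glass is a rectangle 70 mm along x and 100 mm along y (same outline as the rectangular board), flush, with a black border 10 mm wide.
- key_small (a joint): Travel of the smallest key (m): 0 up, 0.006 fully down; about 1.5 N to start, 5 N to bottom; springs back. Counts as pressed above 0.004.
- key_middle (a joint): Travel of the middle-sized key, same spring and travel.
- key_big (a joint): Travel of the biggest key, same spring and travel.
- key_small_top (a point): Centre of the top of the smallest key: white round cap 18 mm across in a black round housing. The three keys stand in a row 58 mm apart on the lamp's top, 75 mm to -x of its centre, in an order that changes. All key tops are 92 mm above the table, 10 mm above their housings, and are pressed straight down.
- key_middle_top (a point): Centre of the top face of the middle-sized key: cap 28 mm across.
- key_big_top (a point): Centre of the top face of the biggest key: cap 38 mm across.
- board: Loose rectangular wooden sample board, about 0.1 kg: plate 70 (its x) x 100 (its y) x 8 mm; on the middle of its upper side stands a wooden grip bar 20 (x) x 60 (y) mm, 45 mm tall (53 mm over all). Origin: centre of the plate's underside (the coated face); z up. Starts level on a pin stand, underside 30 mm above the table, on the nearer or the farther stand.
- disc: Loose round wooden sample board, 92 mm across, 8 mm thick, with a round grip 24 mm across and 45 mm tall; on the other pin stand, about 160 mm away. To be left alone. Origin: centre of its underside.
- stand_a: White pin stand fixed to the table, 68 x 98 mm, four pins up to 30 mm above the table. Origin: centre of its underside. The rectangular board starts on this one, the round board on stand_b.
- stand_b: The other white pin stand, the same; it carries the round board.
- screen: Upright white-painted splash screen fixed between the stands and the lamp, 400 mm long (its x, roughly away from the robot), 12 mm thick (its y), top edge 120 mm above the table; two small feet 50 mm wide. Origin: centre of its underside, on the table.
- jar: Loose glass jar with white cap, 48 mm across, 75 mm tall, standing between screen and lamp. Origin: centre of its underside.
- tin_large: Loose paint tin, 80 mm across, 105 mm tall, at the far right. Origin: centre of its underside.
- tin_small: Loose paint tin, 70 mm across, 80 mm tall, at the far side. Origin: centre of its underside.
- tape: Loose roll of paper tape lying flat, 90 mm across, 24 mm high, near the robot on the right. Origin: centre of its underside.
- brush: Loose paint brush lying near the robot on the left. Origin: near its middle.
- scraper: Loose filling knife, 180 mm long, lying near the robot, straight ahead. Origin: near its middle.
Not all that is in view belongs to the job. Leave any blue or purple look-alike of the board alone.

How it is judged:
By the outcome, as a careful person would: the job done as asked, in the order asked, and still so for the second after the job is handed in, while the arm keeps its last pose, push and grip.
It also fails if it takes over 67 s, if anything falls off the work surface, if the arm or the gripper's body presses on something with over 40 N, if the wrist force passes 120 N, or if a joint passes its speed limit or range.

ROBOT

A 6-joint arm with a two-finger parallel gripper is mounted at the origin on the work surface. World frame = base frame: x ahead of the robot, y to its left, z up, the work surface at z = 0. Lengths are in m, angles in rad, forces in N, time in s.
With the tool pointing down it reaches from about 0.3 to 0.875 m from the base axis. Payload 6.4 kg.
Tool frame: the origin (TCP) lies at the very end of the fingers, on their centre line; the grasp point (between the pads) lies 19 mm behind it; z points along the fingers, y is the line along which they close (so a half turn about z gives the same grasp; the last joint's range is limited). The gripper opens to 85 mm and grips with 20 to 120 N. Pads are 22 mm wide; open, the fingers measure 114 mm over their backs; the gripper's body (76 mm by 85 mm) begins 54 mm behind the grasp point. The pads swing forward as they close: fully open they stand 13 mm farther back than shut.
Start: joints at [0.977, 0.181, 1.607, -0, 1.354, -0.206], TCP at [0.217, 0.532, 0.231] pointing down, gripper open.
Joint ranges: [-2.99, 2.99], [-0.89, 2.07], [0.3, 2.58], [-1.14, 4.28], [0, 2.63], [-3.12, 3.12]. Speed limits (rad/s): [2.57, 2.57, 3.01, 3.14, 3.14, 3.14].

INTERFACE

Orientations are given as a unit quaternion [w, x, y, z].
In Python, from bench import ctrl gives the robot as it stands.
- The arm moves only by the tool jog_arm, never from a script. Its argument "series" is a list that holds one entry, the list of rows, each a list of 7 numbers: the shift along the tool's x, y, z in mm, then the turn, a rotation vector about the tool's x, y, z in rad, then the finger opening in mm, from 0 to 85.4. In form: [[[tx, ty, tz, rx, ry, rz, gripper], ...]]. A call has exactly 10 rows; each row shifts and turns the commanded pose from where the row before left it, along the tool's axes as they then stand; what a row does not reach is not made up. A row lasts 1/10 s, in which the tool goes at most 50 mm and 8.59 degrees, less where a joint would pass 70% of its speed; a pose out of reach is approached as far as the arm can. A call with a gripper value outside its range is refused whole. The fingers move at their own pace and stop on an object; the grip force is fixed at half the most. Time passes only in rows, so rows that do not move let the fingers close, or fill a call up. It gives the time, the measured TCP pose, the force, the opening and the grip force at its end, in the units of the state.
- ctrl.get_obs(): the state, without advancing time (a new reading comes with each control period).
- ctrl.camera(name): name is "side" or "top"; returns a dict with "frame" (420x560x3 uint8, blue, green, red), "z_map" (420x560 float32, m along the optical axis (not along the pixel's ray), 0 where there is no reading), "fx", "fy", "cx", "cy" (pixels), "xyz" and "rotation" of the camera in the world. Camera axes: x right, y down, z forward; pixel columns grow to the right and rows downward; lengths in m; the calibration is good to about 2 mm. A picture is of the moment at which its call begins.
- ctrl.hand_in(): hands the job in; it is judged then, once.
The state is a dict: "time_s": time; "q": joint angles; "dq": joint speeds; "joint_efforts": joint torques, N m; "eef_pos": TCP position; "eef_rot": TCP orientation; "wrist_force": force on the tool from outside, world axes, zero at the start; "torque": the same for the moment, N m; "opening": opening from 0.0 (shut) to 1.0 (fully open); "grasp_force": force on a finger pad.
Only numpy, scipy, OpenCV 4.12 (cv2) and the standard library are available. Lean on these libraries where they do the work, as an engineer would, in place of code of your own. Each camera call takes 0.05 s, during which the arm holds its last target. There are 200 camera calls.

## Working session

There is one attempt and no reset: what is moved stays moved. The work goes in short steps, Python scripts to look and compute and a tool call to move; the robot and the scene stay as the last step left them, time stands still between calls to the robot, and variables do not carry over. Pictures are saved under pics/ and viewed, at most 13 in all, crops included, and the job is handed in when it is done.

Besides the shell and the picture viewer there is one more tool, called after "Emit:" by a JSON object that holds its "op" and its "data". jog_arm: Moves the arm, as the interface text tells. Its arguments: {"type":"object","properties":{"series":{"type":"array"}},"required":["series"]}

```bash
mkdir -p pics; ls
cat > h.py <<'E'
from bench import ctrl
import numpy as np, cv2
def save(n):
    c=ctrl.camera(n); return c
def pt(c,u,v,z=None):
    R=np.array(c["rotation"]); 
    if R.shape!=(3,3):
        from scipy.spatial.transform import Rotation as Ro
        R=Ro.from_quat(np.roll(R,-1)).as_matrix()
    d=R@np.array([(u-c["cx"])/c["fx"],(v-c["cy"])/c["fy"],1.]); o=np.array(c["xyz"])
    if z is None: return o+d*c["z_map"][int(round(v)),int(round(u))]
    return o+d*(z-o[2])/d[2]
E
python3 - <<'E'
from h import *
import pickle
for n in("top","side"):
    c=ctrl.camera(n); pickle.dump(c,open(n+'.pkl','wb')); cv2.imwrite(f'pics/{n}0.png',cv2.resize(c["frame"],None,fx=1.42,fy=1.42,interpolation=cv2.INTER_CUBIC))
    print(n,c["xyz"],c["rotation"],c["fx"],c["cx"],c["cy"])
print(ctrl.get_obs())
E
```

```text
pics
top [ 0.34709892 -0.01381897  1.03885156] [ 0.05340175 -0.70125602  0.707336   -0.07116199] 395.53039728432896 284.60888392508656 207.98165572534137
side [0.45131082 0.5942918  0.80917084] [ 0.0189876  -0.05228636  0.93493863 -0.35042169] 425.0768833244476 279.0745579287147 208.3049193758622
{'time_s': 0.1, 'q': array([ 9.76682840e-01,  1.81482877e-01,  1.60791514e+00, -1.20427916e-05,
        1.35379847e+00, -2.06321148e-01]), 'dq': array([-0.00071421,  0.00031133, -0.00142604, -0.00058645,  0.00052481,
        0.00079403]), 'joint_efforts': array([ 3.77252545e-04, -4.45873654e+01, -3.52238703e+01, -3.72391369e-04,
        4.01185127e-03, -1.92421362e-05]), 'eef_pos': array([0.21714555, 0.53188008, 0.23046173]), 'eef_rot': array([-3.07026274e-04,  1.92682168e-01,  9.81260892e-01, -7.40835153e-04]), 'wrist_force': array([-0.1349708 , -0.00894466,  0.30977034]), 'torque': array([-0.02604714,  0.02974831,  0.0186398 ]), 'grasp_force': 0.0, 'opening': 1.0014221690291436}
```

View pics/top0.png

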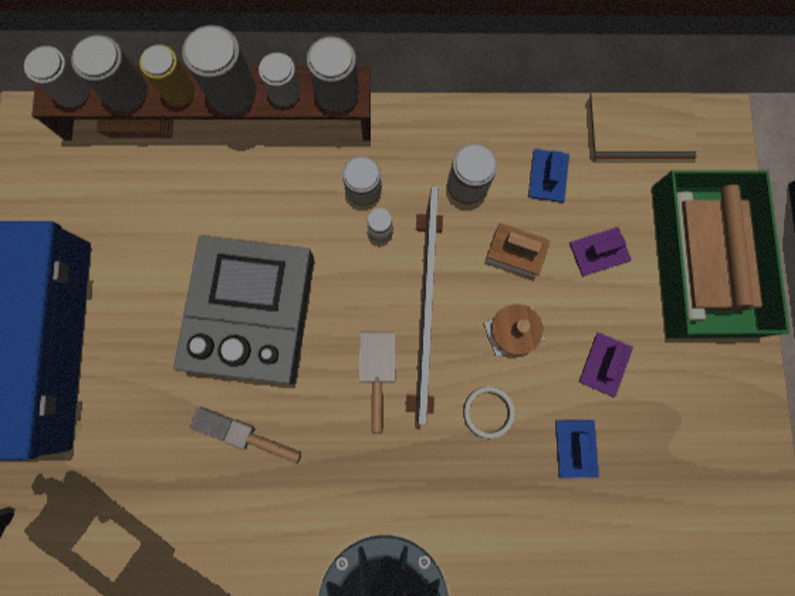

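View pics/side0.png

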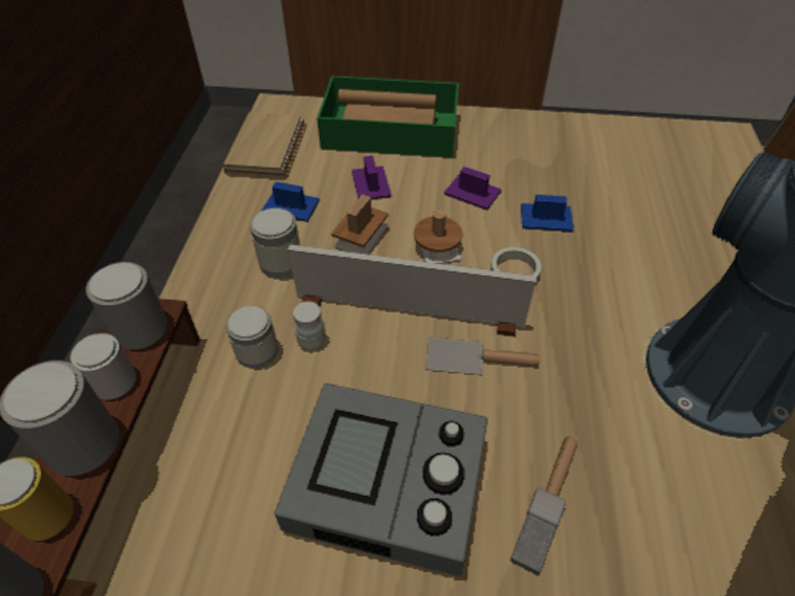

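Top view (zoomed pixels): the lamp is at about (245,310). Its keys are middle (200,346), big (234,350) and small (268,354). The wooden rectangular board with the bar is at (518,250) on the farther stand, and the round one is at (517,330). The blue boards (549,175), (577,448) and purple boards (600,251), (606,365) are look-alikes. The wooden one matches the description. The next crop checks this.

Run:
```python
import pickle,cv2,numpy as np
t=pickle.load(open('top.pkl','rb'))["frame"]
a=cv2.resize(t[160:275,118:228],None,fx=5,fy=5,interpolation=cv2.INTER_CUBIC)   # lamp
b=cv2.resize(t[145:260,330:400],None,fx=5,fy=5,interpolation=cv2.INTER_CUBIC)
im=np.zeros((575,800,3),np.uint8); im=cv2.convertScaleAbs(np.hstack([a,b])[:, :800],alpha=1.8)
im=np.hstack([a[:575,:550],b[:575,:250]]); im=cv2.convertScaleAbs(im,alpha=1.8)
cv2.imwrite('pics/crop1.png',im); print(im.shape)
s=pickle.load(open('side.pkl','rb'))["frame"]
a=cv2.resize(s[130:190,225:345],None,fx=6.5,fy=6.5,interpolation=cv2.INTER_CUBIC)
cv2.imwrite('pics/crop2.png',cv2.convertScaleAbs(a,alpha=1.8))
```

```text
(575, 800, 3)
```

View pics/crop1.png

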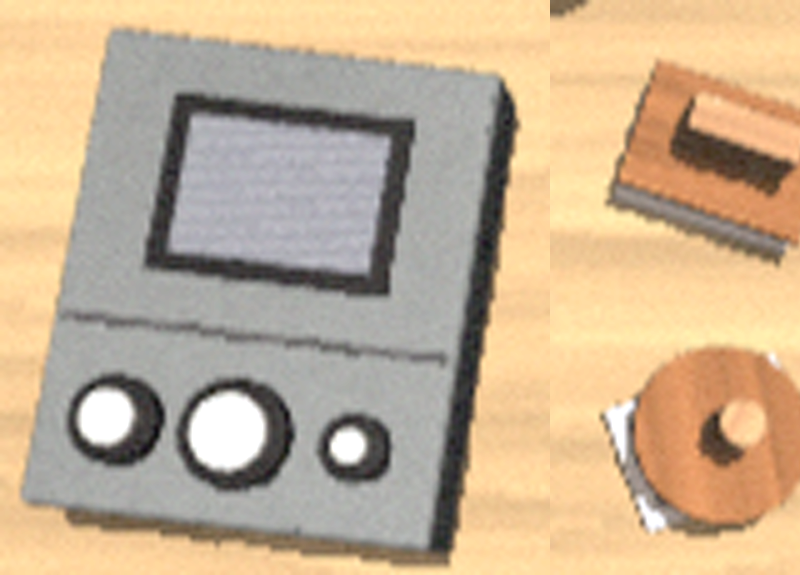

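View pics/crop2.png

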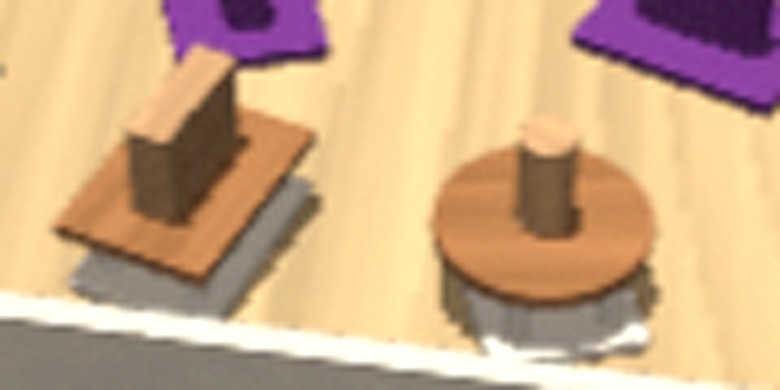

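The crops confirm it: rectangular wooden board with a bar on the farther stand. The smallest key is at crop (348,443), the big one at (226,431) and the middle one at (107,417).

```bash
cat > m.py <<'E'
from h import *
import pickle
from scipy.spatial.transform import Rotation as Ro
def cloud(c):
    v,u=np.mgrid[:420,:560]; d=c["z_map"]
    R=Ro.from_quat(np.roll(c["rotation"],-1)).as_matrix()
    P=np.stack([(u-c["cx"])/c["fx"]*d,(v-c["cy"])/c["fy"]*d,d],-1)@R.T+np.array(c["xyz"])
    P[d==0]=np.nan; return P
E
python3 - <<'E'
from m import *
for n in("top","side"):
    c=pickle.load(open(n+'.pkl','rb')); P=cloud(c); f=c["frame"].astype(int); print(n)
    g=np.where((P[...,2]>.08)&(f.min(-1)>105),255,0).astype(np.uint8)
    lampguess=pt(c,*( (172.,219.) if n=="top" else (272.,330.)),.071); print("lamp~",lampguess.round(3))
    g[~((abs(P[...,0]-lampguess[0])<.2)&(abs(P[...,1]-lampguess[1])<.2)&(P[...,2]<.11))]=0
    N,L,S,C=cv2.connectedComponentsWithStats(g)
    for i in range(1,N):
        if S[i,4]>8: print("key",C[i].round(1),S[i,4],pt(c,*C[i],.092).round(4))
    # board by depth
    b0=pt(c,*((364.5,176.) if n=="top" else (254.,158.)),.038); 
    near=(np.hypot(P[...,0]-b0[0],P[...,1]-b0[1])<.075)
    wood=(f[...,2]-f[...,0]>20)
    for nm,lo,hi,z in(("plate",.033,.08,.038),("bar",.076,.09,.083)):
        m=(near&wood&(P[...,2]>lo)&(P[...,2]<hi)); m=cv2.morphologyEx(m.astype(np.uint8),cv2.MORPH_OPEN,np.ones((2,2)))>0
        v,u=np.nonzero(m); Q=np.array([pt(c,a,b,z)[:2] for a,b in zip(u,v)]) 
        if nm=="plate": Q=P[m][:,:2]
        r=cv2.minAreaRect((Q*1000).astype(np.float32)); print(nm,len(Q),np.round(r[0],1),np.round(r[1],1),r[2],"zmed",np.median(P[m][:,2]).round(4), "mean",Q.mean(0).round(4))
    m=(np.abs(P[...,2]-.12)<.012)&(abs(P[...,1]+.0)<.12)&(P[...,0]>.2)&(P[...,0]<.8)
    if m.sum()>20:
        Q=P[m][:,:2]; r=cv2.minAreaRect((Q*1000).astype(np.float32)); print("screen",len(Q),np.round(r[0]),np.round(r[1]),r[2],np.nanmax(P[m][:,2]))
c=pickle.load(open('top.pkl','rb'))
w=lambda x,y,z:pt(c,(x+.5)/5-.5+118,(y+.5)/5-.5+160,z)
o=np.array([w(x,y,.071) for x,y in((178,95),(412,121),(388,294),(148,267))]); print("border",o.round(4),o.mean(0))
o=np.array([w(x,y,.07) for x,y in((110,30),(502,78),(432,552),(22,502))]);print("lamp",o.round(4),o.mean(0))
for k,(x,y) in dict(s=(348,443),m=(107,417),b=(226,431)).items(): print(k,w(x,y,.092).round(4))
E
```

```text
top
lamp~ [0.494 0.238 0.071]
key [138.6 242.9] 94 [0.4339 0.3089 0.092 ]
key [163.  245.9] 185 [0.4263 0.2512 0.092 ]
key [187.1 248.9] 35 [0.4187 0.194  0.092 ]
plate 705 [ 618.  -260.5] [103.6  79.3] 67.26126861572266 zmed nan mean [nan nan]
bar 200 [ 610.2 -253.4] [60.1 22.1] 69.29061126708984 zmed nan mean [ 0.6103 -0.2538]
screen 892 [504. -77.] [ 12. 398.] 86.04815673828125 0.12693794141915882
side
lamp~ [0.502 0.252 0.071]
key [318.  301.2] 52 [0.4215 0.1948 0.092 ]
key [312.2 329.4] 290 [0.4289 0.2525 0.092 ]
key [305.7 360.4] 174 [0.4365 0.3097 0.092 ]
plate 610 [ 603.  -274.8] [157.   67.2] 69.76709747314453 zmed 0.0368 mean [ 0.6083 -0.2386]
bar 133 [ 609.7 -242.1] [62.3 22.6] 69.09066772460938 zmed nan mean [ 0.6099 -0.2421]
screen 1197 [505. -78.] [ 18. 400.] 86.03367614746094 0.12285165504141027
border [[0.5962 0.2885 0.071 ]
 [0.5823 0.1718 0.071 ]
 [0.4949 0.1812 0.071 ]
 [0.5092 0.299  0.071 ]] [0.54566813 0.23514217 0.071     ]
lamp [[0.6303 0.3243 0.07  ]
 [0.6046 0.1275 0.07  ]
 [0.3692 0.1567 0.07  ]
 [0.395  0.3539 0.07  ]] [0.4997727  0.24060513 0.07      ]
s [0.4203 0.1938 0.092 ]
m [0.4336 0.308  0.092 ]
b [0.4265 0.2516 0.092 ]
```

Run:
```python
from m import *
c=pickle.load(open('side.pkl','rb')); w=lambda x,y,z:pt(c,(x+.5)/6.5-.5+225,(y+.5)/6.5-.5+130,z)[:2].round(4)
print("side bar",[w(x,y,.083) for x,y in((195,45),(237,62),(170,140),(130,130))]); print("plate",[w(x,y,.038) for x,y in((55,230),(200,280),(315,132))])
c=pickle.load(open('top.pkl','rb')); f=cv2.resize(c["frame"][145:210,330:400],None,fx=8,fy=8,interpolation=cv2.INTER_CUBIC)
cv2.imwrite('pics/crop3.png',cv2.convertScaleAbs(f,alpha=1.8))
s=ctrl.camera("side")  # refreshed obs
print(ctrl.get_obs()["time_s"])
```

```text
side bar [array([ 0.6137, -0.2795]), array([ 0.5951, -0.2708]), array([ 0.6148, -0.2206]), array([ 0.6315, -0.2247])]
plate [array([ 0.6628, -0.2115]), array([ 0.6   , -0.1893]), array([ 0.5651, -0.2829])]
0.15
```

View pics/crop3.png

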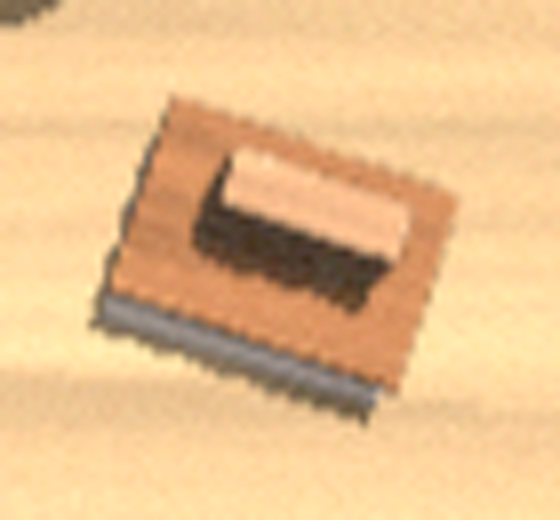

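Crop 3 shows the plate corners at (172,97), (458,197), (395,393) and (110,290), and the bar top at (235,150), (408,207), (395,262) and (225,205). First move: go above the smallest key with the fingers shut.

Emit:
{"op": "jog_arm", "data": {"series": [[[-31.6,-23.6,10,0,0,0,0],[-31.6,-23.6,10,0,0,0,0],[-31.6,-23.6,10,0,0,0,0],[-31.6,-23.6,10,0,0,0,0],[-31.6,-23.6,10,0,0,0,0],[-31.6,-23.6,10,0,0,0,0],[-31.6,-23.6,10,0,0,0,0],[-31.6,-23.6,10,0,0,0,0],[-31.6,-23.6,10,0,0,0,0],[-31.6,-23.6,10,0,0,0,0]]]}}

```text
time_s: 1.15
eef_pos: [0.4212, 0.1929, 0.1309]
eef_rot: [0.0, 0.193, 0.981, 0.0]
wrist_force: [0.8, -0.4, 0.1]
opening: -0.001
grasp_force: 0.0
```

```bash
cat >> m.py <<'E'
def go(x,y,z):
    "remaining shift in the tool's axes, mm"
    o=ctrl.get_obs(); R=Ro.from_quat(np.roll(o["eef_rot"],-1)).as_matrix()
    print("pos",o["eef_pos"].round(4),"yawx",np.degrees(np.arctan2(R[1,0],R[0,0])).round(2),"tilt",R[:2,2].round(4),"F",o["wrist_force"].round(1),"t",o["time_s"],"op",round(o["opening"],3),"gf",o["grasp_force"])
    print("tool mm",(R.T@(np.array([x,y,z])-o["eef_pos"])*1000).round(1))
E
python3 - <<'E'
from m import *
c=pickle.load(open('top.pkl','rb')); w=lambda x,y,z:pt(c,(x+.5)/8-.5+330,(y+.5)/8-.5+145,z)[:2]
for nm,z,q in(("plate",.038,((172,97),(458,197),(395,393),(110,290))),("bar",.083,((235,150),(408,207),(395,262),(225,205)))):
    Q=np.array([w(*p,z) for p in q]); d=Q[0]-Q[1]+Q[3]-Q[2]; print(nm,Q.round(4).tolist(),Q.mean(0),np.degrees(np.arctan2(d[1],d[0])))
go(.4203,.1943,.092)
E
```

```text
plate [[0.662, -0.2172], [0.6275, -0.3104], [0.5616, -0.2861], [0.5965, -0.1942]] [ 0.61191138 -0.25198226] 69.43480176155767
bar [[0.6304, -0.2273], [0.6117, -0.2811], [0.5939, -0.276], [0.6126, -0.2233]] [ 0.61215003 -0.25194287] 70.64543818914927
pos [0.4212 0.1929 0.1309] yawx 157.78 tilt [0.0001 0.0001] F [ 0.8 -0.4  0.1] t 1.15 op -0.001 gf 0.0
tool mm [ 1.4  1.  38.9]
```

Emit:
{"op": "jog_arm", "data": {"series": [[[1.4,1,15,0,0,0,0],[0,0,15,0,0,0,0],[0,0,6,0,0,0,0],[0,0,3,0,0,0,0],[0,0,3,0,0,0,0],[0,0,2,0,0,0,0],[0,0,1.2,0,0,0,0],[0,0,0,0,0,0,0],[0,0,0,0,0,0,0],[0,0,0,0,0,0,0]]]}}

```text
time_s: 2.15
eef_pos: [0.4198, 0.196, 0.0864]
eef_rot: [0.0, 0.193, 0.981, 0.0]
wrist_force: [-2.2, 0.3, 5.6]
opening: -0.003
grasp_force: 2.3
```

Run:
```python
from m import *
go(.435,.309,.092)
c=ctrl.camera("side"); f=cv2.resize(c["frame"][230:400,200:370],None,fx=3.4,fy=3.4); cv2.imwrite('pics/p1.png',cv2.convertScaleAbs(f,alpha=1.5))
```

```text
pos [0.4198 0.196  0.0864] yawx 157.79 tilt [0.0002 0.0003] F [-2.2  0.3  5.6] t 2.15 op -0.003 gf 2.307994030416012
tool mm [ 28.6 110.3  -5.6]
```

View pics/p1.png

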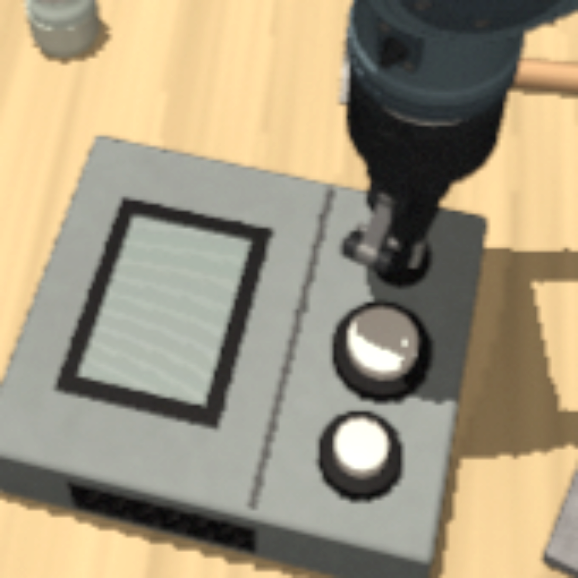

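The picture shows the fingertips on the smallest key at (405,260), inside its housing; big (382,345) and middle (360,447) are untouched. 5.6 N and 5.6 mm of travel means it is down. Next: a touch more, then up and over to the middle-sized key.

Emit:
{"op": "jog_arm", "data": {"series": [[[0,0,0.8,0,0,0,0],[0,0,0,0,0,0,0],[0,0,-10,0,0,0,0],[0,0,-15,0,0,0,0],[0,0,0,0,0,0,0],[7.4,27.9,0,0,0,0,0],[7.4,27.9,0,0,0,0,0],[7.4,27.9,0,0,0,0,0],[7.4,27.9,0,0,0,0,0],[0,0,0,0,0,0,0]]]}}

```text
time_s: 3.2
eef_pos: [0.4351, 0.3129, 0.11]
eef_rot: [0.001, 0.191, 0.981, 0.001]
wrist_force: [-0.2, -0.5, -0.4]
opening: 0.002
grasp_force: 0.0
```

```bash
python3 -c "
from m import *
go(.435,.309,.085)"
```

```text
pos [0.4351 0.3129 0.11  ] yawx 157.92 tilt [0.0013 0.0013] F [-0.2 -0.5 -0.4] t 3.2 op 0.002 gf 0.0
tool mm [-1.4 -3.7 25. ]
```

Emit:
{"op": "jog_arm", "data": {"series": [[[0,0,10,0,0,0,0],[0,0,6,0,0,0,0],[0,0,3,0,0,0,0],[0,0,3,0,0,0,0],[0,0,2,0,0,0,0],[0,0,1,0,0,0,0],[0,0,0.4,0,0,0,0],[0,0,0,0,0,0,0],[0,0,0,0,0,0,0],[0,0,0,0,0,0,0]]]}}

```text
time_s: 4.2
eef_pos: [0.4343, 0.3095, 0.0859]
eef_rot: [-0.0, 0.193, 0.981, -0.001]
wrist_force: [-7.3, -5.4, 13.6]
opening: 0.001
grasp_force: 6.4
```

```bash
python3 -c "
from m import *
go(.4275,.252,.085)"
```

```text
pos [0.4343 0.3095 0.0859] yawx 157.78 tilt [-0.0009 -0.0013] F [-7.3 -5.4 13.6] t 4.2 op 0.001 gf 6.409962019824889
tool mm [-15.5 -55.8   1. ]
```

Emit:
{"op": "jog_arm", "data": {"series": [[[0,0,-10,0,0,0,0],[0,0,-15,0,0,0,0],[0,0,0,0,0,0,0],[-3.6,-13.9,0,0,0,0,0],[-3.7,-13.9,0,0,0,0,0],[-3.6,-13.9,0,0,0,0,0],[-3.7,-13.9,0,0,0,0,0],[0,0,0,0,0,0,0],[0,0,0,0,0,0,0],[0,0,10,0,0,0,0]]]}}

```text
time_s: 5.2
eef_pos: [0.4285, 0.2538, 0.1009]
eef_rot: [0.001, 0.193, 0.981, 0.001]
wrist_force: [0.6, 0.3, 0.2]
opening: -0.0
grasp_force: 0.0
```

Emit:
{"op": "jog_arm", "data": {"series": [[[0,0,6,0,0,0,0],[0,0,3,0,0,0,0],[0,0,3,0,0,0,0],[0,0,2,0,0,0,0],[0,0,0.8,0,0,0,0],[0,0,0.3,0,0,0,0],[0,0,0,0,0,0,0],[0,0,0,0,0,0,0],[0,0,0,0,0,0,0],[0,0,0,0,0,0,0]]]}}

```text
time_s: 6.2
eef_pos: [0.4267, 0.2535, 0.0859]
eef_rot: [-0.0, 0.192, 0.981, -0.0]
wrist_force: [-7.5, -1.9, 14.2]
opening: -0.002
grasp_force: 7.2
```

All three keys were pressed in order. Next: rise and turn.

Emit:
{"op": "jog_arm", "data": {"series": [[[0,0,-10,0,0,0,0],[0,0,-15,0,0,0,0],[0,0,-30,0,0,0,0],[0,0,-45,0,0,0,0],[0,0,-45,0,0,0,0],[0,0,0,0,0,0.14,60],[0,0,0,0,0,0.14,60],[0,0,0,0,0,0.14,60],[0,0,0,0,0,0.14,60],[0,0,0,0,0,0.14,60]]]}}

```text
time_s: 7.2
eef_pos: [0.4272, 0.2534, 0.2299]
eef_rot: [0.0, 0.52, 0.854, 0.0]
wrist_force: [0.5, 0.8, 0.3]
opening: 0.701
grasp_force: 0.0
```

Emit:
{"op": "jog_arm", "data": {"series": [[[0,0,0,0,0,0.14,60],[0,0,0,0,0,0.14,60],[0,0,0,0,0,0.14,60],[0,0,0,0,0,0.14,60],[0,0,0,0,0,0.14,60],[0,0,0,0,0,0.14,60],[0,0,0,0,0,0,60],[0,0,0,0,0,0,60],[0,0,0,0,0,0,60],[0,0,0,0,0,0,60]]]}}

```text
time_s: 8.2
eef_pos: [0.4271, 0.2533, 0.2298]
eef_rot: [-0.0, 0.821, 0.571, 0.0]
wrist_force: [-0.2, 0.6, 0.5]
opening: 0.705
grasp_force: 0.0
```

```bash
python3 -c "
from m import *
go(.613,-.250,.2)"
```

```text
pos [0.4271 0.2533 0.2298] yawx 69.64 tilt [0. 0.] F [-0.2  0.6  0.5] t 8.2 op 0.705 gf 0.0
tool mm [-407.2  349.4   29.8]
```

Emit:
{"op": "jog_arm", "data": {"series": [[[-29.1,25,0,0,0,0,60],[-29.1,25,0,0,0,0,60],[-29.1,25,0,0,0,0,60],[-29.1,25,0,0,0,0,60],[-29.1,25,0,0,0,0,60],[-29.1,25,0,0,0,0,60],[-29.1,25,0,0,0,0,60],[-29.1,25,0,0,0,0,60],[-29.1,25,0,0,0,0,60],[-29.1,25,0,0,0,0,60]]]}}

```text
time_s: 9.2
eef_pos: [0.56, -0.1083, 0.2298]
eef_rot: [0.0, 0.821, 0.571, 0.0]
wrist_force: [-0.4, 0.4, 0.5]
opening: 0.702
grasp_force: 0.0
```

Emit:
{"op": "jog_arm", "data": {"series": [[[-29.1,25,0,0,0,0,60],[-29.1,25,0,0,0,0,60],[-29.1,25,0,0,0,0,60],[-29.1,25,0,0,0,0,60],[0,0,25,0,0,0,60],[0,0,25,0,0,0,60],[0,0,25,0,0,0,60],[0,0,25,0,0,0,60],[0,0,0,0,0,0,60],[0,0,0,0,0,0,60]]]}}

```text
time_s: 10.2
eef_pos: [0.6125, -0.2506, 0.1298]
eef_rot: [-0.0, 0.821, 0.571, -0.0]
wrist_force: [0.1, -0.1, 0.4]
opening: 0.704
grasp_force: 0.0
```

Run:
```python
from m import *
go(.613,-.250,.045)
c=ctrl.camera("side"); f=cv2.resize(c["frame"][110:210,200:340],None,fx=5,fy=5,interpolation=cv2.INTER_CUBIC); cv2.imwrite('pics/p2.png',cv2.convertScaleAbs(f,alpha=1.8))
```

```text
pos [ 0.6125 -0.2506  0.1298] yawx 69.58 tilt [-0.0008  0.0005] F [ 0.1 -0.1  0.4] t 10.2 op 0.704 gf 0.0
tool mm [ 0.7  0.3 84.8]
```

View pics/p2.png

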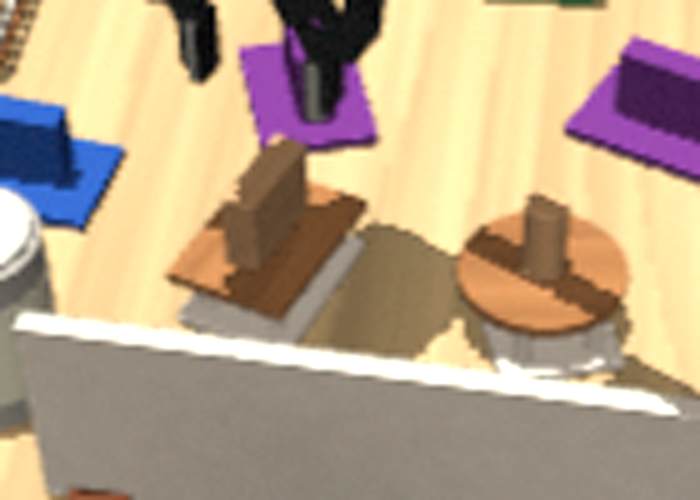

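The fingers, at (200,60) and (318,100), hang either side of the bar's line (268,190), with nothing in the way. Next: descend and grip.

Emit:
{"op": "jog_arm", "data": {"series": [[[0.4,0.3,20,0,0,0,60],[0,0,20,0,0,0,60],[0,0,20,0,0,0,60],[0,0,15,0,0,0,60],[0,0,9,0,0,0,60],[0,0,0,0,0,0,60],[0,0,0,0,0,0,40],[0,0,0,0,0,0,25],[0,0,0,0,0,0,20],[0,0,0,0,0,0,10]]]}}

```text
time_s: 11.25
eef_pos: [0.6139, -0.2509, 0.0471]
eef_rot: [0.001, 0.821, 0.57, 0.0]
wrist_force: [0.7, 0.4, 3.6]
opening: 0.227
grasp_force: 58.6
```

Emit:
{"op": "jog_arm", "data": {"series": [[[0,0,0,0,0,0,5],[0,0,0,0,0,0,0],[0,0,0,0,0,0,0],[0,0,0,0,0,0,0],[0,0,0,0,0,0,0],[0,0,0,0,0,0,0],[0,0,0,0,0,0,0],[0,0,-3,0,0,0,0],[0,0,-5,0,0,0,0],[0,0,-7,0,0,0,0]]]}}

```text
time_s: 12.25
eef_pos: [0.6124, -0.2501, 0.0604]
eef_rot: [-0.001, 0.821, 0.57, -0.0]
wrist_force: [0.3, 0.1, -0.9]
opening: 0.225
grasp_force: 58.5
```

Emit:
{"op": "jog_arm", "data": {"series": [[[0,0,-10,0,0,0,0],[0,0,-20,0,0,0,0],[0,0,-30,0,0,0,0],[0,0,-30,0,0,0,0],[0,0,-30,0,0,0,0],[0,0,-20,0,0,0,0],[0,0,-10,0,0,0,0],[0,0,-5,0,0,0,0],[0,0,0,0,0,0,0],[0,0,0,0,0,0,0]]]}}

```text
time_s: 13.25
eef_pos: [0.6124, -0.2501, 0.2143]
eef_rot: [-0.001, 0.821, 0.57, -0.0]
wrist_force: [-0.2, 0.3, -1.0]
opening: 0.226
grasp_force: 58.6
```

Emit:
{"op": "jog_arm", "data": {"series": [[[10,-5.4,0,0,0,0,0],[20,-10.7,0,0,0,0,0],[30,-16.1,0,0,0,0,0],[30,-16.1,0,0,0,0,0],[30,-16.1,0,0,0,0,0],[30,-16.1,0,0,0,0,0],[30,-16.1,0,0,0,0,0],[30,-16.1,0,0,0,0,0],[30,-16.1,0,0,0,0,0],[30,-16.1,0,0,0,0,0]]]}}

```text
time_s: 14.25
eef_pos: [0.5704, 0.0553, 0.2148]
eef_rot: [-0.001, 0.821, 0.57, -0.001]
wrist_force: [0.7, -0.5, -2.5]
opening: 0.228
grasp_force: 58.6
```

Emit:
{"op": "jog_arm", "data": {"series": [[[30,-16.1,0,0,0,0,0],[30,-16.1,0,0,0,0,0],[30,-16.1,0,0,0,0,0],[30,-16.1,0,0,0,0,0],[20,-10.7,0,0,0,0,0],[20,-10.7,0,0,0,0,0],[12,-6.4,0,0,0,0,0],[0,0,0,0,0,-0.08,0],[0,0,0,0,0,-0.08,0],[0,0,0,0,0,-0.07,0]]]}}

```text
time_s: 15.25
eef_pos: [0.5447, 0.2467, 0.2151]
eef_rot: [-0.0, 0.749, 0.662, -0.001]
wrist_force: [-0.4, -0.7, -1.0]
opening: 0.221
grasp_force: 58.6
```

Run:
```python
from m import *
go(.5464,.2363,.15)
import numpy as np
for n,(y0,x0) in dict(side=(120,180),top=(120,90)).items():
    c=ctrl.camera(n); pickle.dump(c,open(n+'1.pkl','wb'))
s=cv2.resize(pickle.load(open('side1.pkl','rb'))["frame"][190:390,180:360],None,fx=3,fy=3,interpolation=cv2.INTER_CUBIC)
cv2.imwrite('pics/p3.png',cv2.convertScaleAbs(s,alpha=1.6))
```

```text
pos [0.5447 0.2467 0.2151] yawx 82.92 tilt [-0.0013 -0.0004] F [-0.4 -0.7 -1. ] t 15.25 op 0.221 gf 58.6462676525116
tool mm [-10.1   3.   65.1]
```

View pics/p3.png

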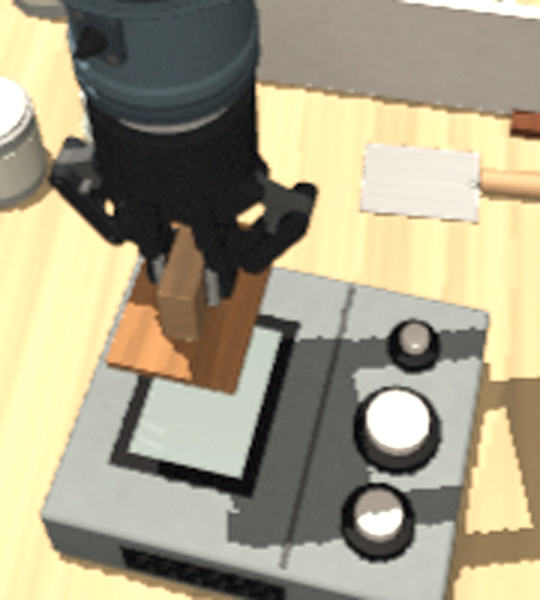

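The plate's front corners are at (107,365) and (237,393). It is held level above the lamp, still set to +y of the glass. Next: centre it and come down partway.

Emit:
{"op": "jog_arm", "data": {"series": [[[-5,1.5,10,0,0,0,0],[-5.1,1.5,20,0,0,0,0],[0,0,25,0,0,0,0],[0,0,20,0,0,0,0],[0,0,10,0,0,0,0],[0,0,7,0,0,0,0],[0,0,3,0,0,0,0],[0,0,0,0,0,0,0],[0,0,0,0,0,0,0],[0,0,0,0,0,0,0]]]}}

```text
time_s: 16.35
eef_pos: [0.5477, 0.2363, 0.1218]
eef_rot: [0.0, 0.751, 0.661, 0.001]
wrist_force: [-0.6, -0.3, -0.6]
opening: 0.224
grasp_force: 58.6
```

Run:
```python
from m import *
go(.5464,.2363,.0975)
for n in("side","top"):
    c=ctrl.camera(n); pickle.dump(c,open(n+'2.pkl','wb'))
a=cv2.resize(pickle.load(open('side2.pkl','rb'))["frame"][260:370,195:300],None,fx=5.4,fy=5.4,interpolation=cv2.INTER_CUBIC)
cv2.imwrite('pics/p4.png',cv2.convertScaleAbs(a,alpha=1.6)); print(a.shape)
```

```text
pos [0.5477 0.2363 0.1218] yawx 82.72 tilt [0.0017 0.0004] F [-0.6 -0.3 -0.6] t 16.35 op 0.224 gf 58.64404857158661
tool mm [-0.2 -1.3 24.3]
(594, 567, 3)
```

View pics/p4.png

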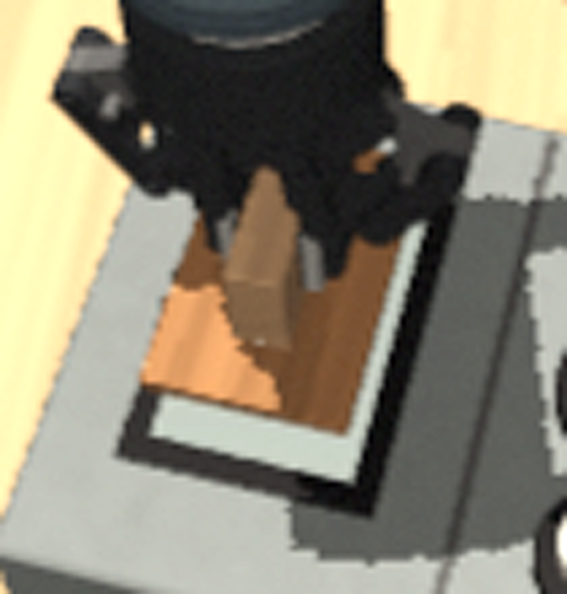

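The plate's near corners are at (140,385) and (346,435), the glass's at (151,434) and (356,484). The border's outer corners are at (118,455) and (372,517).

Run:
```python
from m import *
c=pickle.load(open('side2.pkl','rb')); w=lambda x,y,z:pt(c,(x+.5)/5.4-.5+195,(y+.5)/5.4-.5+260,z)[:2]
for n,pts,z in(("plate",((140,385),(346,435),(395,240)),.1133),("glass",((151,434),(356,484),(418,227)),.071),("border",((118,455),(372,517)),.071)):
    Q=np.array([w(*p,z) for p in pts]); d=Q[0]-Q[1]; yaw=np.arctan2(d[1],d[0]); L={"plate":.05,"glass":.05,"border":.06}[n]
    ctr=(Q[0]+Q[1])/2+L*np.array([np.sin(yaw),-np.cos(yaw)])
    e=Q[1]-Q[-1]; print(n,Q.round(4).tolist(),"w",np.hypot(*d).round(4),"yaw",np.degrees(yaw).round(2),"edge yaw",np.degrees(np.arctan2(e[1],e[0])).round(2),"ctr",ctr.round(4))
# plate height by depth
for n in("side2","top2"):
    c=pickle.load(open(n+'.pkl','rb')); P=cloud(c); f=c["frame"].astype(int)
    m=(f[...,2]-f[...,0]>35)&(abs(P[...,0]-.547)<.06)&(abs(P[...,1]-.236)<.07)&(P[...,2]>.09)&(P[...,2]<.13)
    A=P[m]; print(n,m.sum(),np.median(A[:,2]) if len(A) else 0)
    if len(A)>60: print(np.linalg.lstsq(np.c_[A[:,:2]-A[:,:2].mean(0),np.ones(len(A))],A[:,2],rcond=None)[0].round(3))
go(.5464,.2363,.0975)
```

```text
plate [[0.5875, 0.283], [0.5194, 0.2923], [0.5128, 0.2226]] w 0.0688 yaw -7.71 edge yaw 84.57 ctr [0.5468 0.2381]
glass [[0.5886, 0.2809], [0.5178, 0.2903], [0.509, 0.194]] w 0.0715 yaw -7.59 edge yaw 84.76 ctr [0.5466 0.236 ]
border [[0.5981, 0.2893], [0.511, 0.3007]] w 0.0878 yaw -7.49 edge yaw 0.0 ctr [0.5468 0.2355]
side2 921 0.11192076071827894
[0.002 0.008 0.112]
top2 377 0.11430512968987105
[-0.001 -0.001  0.114]
pos [0.5475 0.2363 0.1215] yawx 82.72 tilt [0.0012 0.0002] F [ 0.4  0.1 -1.1] t 16.45 op 0.229 gf 58.64333689212799
tool mm [-0.1 -1.1 24. ]
```

Emit:
{"op": "jog_arm", "data": {"series": [[[-1,0,5,0,0,0,0],[-1,0,8,0,0,0,0],[0,0,5,0,0,0,0],[0,0,3,0,0,0,0],[0,0,2,0,0,0,0],[0,0,0.8,0,0,0,0],[0,0,0,0,0,0,0],[0,0,0,0,0,0,0],[0,0,0,0,0,0,0],[0,0,0,0,0,0,0]]]}}

```text
time_s: 17.45
eef_pos: [0.547, 0.2342, 0.0972]
eef_rot: [0.0, 0.751, 0.661, 0.0]
wrist_force: [0.3, 0.1, -1.1]
opening: 0.23
grasp_force: 58.6
```

Run:
```python
from m import *
go(.5464,.2343,.0977)
for n in("side","top"):
    c=ctrl.camera(n); pickle.dump(c,open(n+'3.pkl','wb'))
a=cv2.resize(pickle.load(open('side3.pkl','rb'))["frame"][280:370,200:290],None,fx=6,fy=6,interpolation=cv2.INTER_CUBIC)
cv2.imwrite('pics/p5.png',cv2.convertScaleAbs(a,alpha=1.6))
go(.5464,.2343,.0977)
```

```text
pos [0.547  0.2342 0.0972] yawx 82.73 tilt [0.0004 0.0001] F [ 0.3  0.1 -1.1] t 17.45 op 0.23 gf 58.64232301712036
tool mm [ 0.  -0.6 -0.5]
pos [0.5469 0.2342 0.0971] yawx 82.72 tilt [0.0002 0.    ] F [-0.3  0.4 -0.2] t 17.55 op 0.23 gf 58.643091917037964
tool mm [ 0.  -0.5 -0.6]
```

View pics/p5.png

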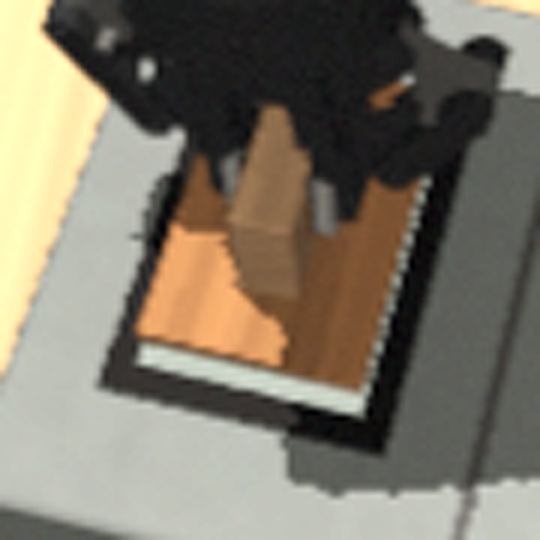

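The plate now covers the glass: plate corners (136,336) and (362,390), glass corners (137,363) and (364,417).

Run:
```python
from m import *
c=pickle.load(open('side3.pkl','rb')); w=lambda x,y,z:pt(c,(x+.5)/6-.5+200,(y+.5)/6-.5+280,z)[:2]
for n,pts,z,L in(("plate",((136,336),(362,390)),.0884,.05),("glass",((137,363),(364,417)),.071,.05),("border",((100,386),(380,453)),.071,.06)):
    Q=np.array([w(*p,z) for p in pts]); d=Q[0]-Q[1]; yaw=np.arctan2(d[1],d[0])
    print(n,"w",np.hypot(*d).round(4),"yaw",np.degrees(yaw).round(2),"ctr",((Q[0]+Q[1])/2+L*np.array([np.sin(yaw),-np.cos(yaw)])).round(4))
c=pickle.load(open('top3.pkl','rb')); a=cv2.resize(c["frame"][165:230,135:215],None,fx=8,fy=8,interpolation=cv2.INTER_CUBIC)
cv2.imwrite('pics/p6.png',cv2.convertScaleAbs(a,alpha=1.8))
```

```text
plate w 0.0697 yaw -7.41 ctr [0.5466 0.2352]
glass w 0.0711 yaw -7.26 ctr [0.5473 0.236 ]
border w 0.0871 yaw -7.23 ctr [0.5477 0.2354]
```

View pics/p6.png

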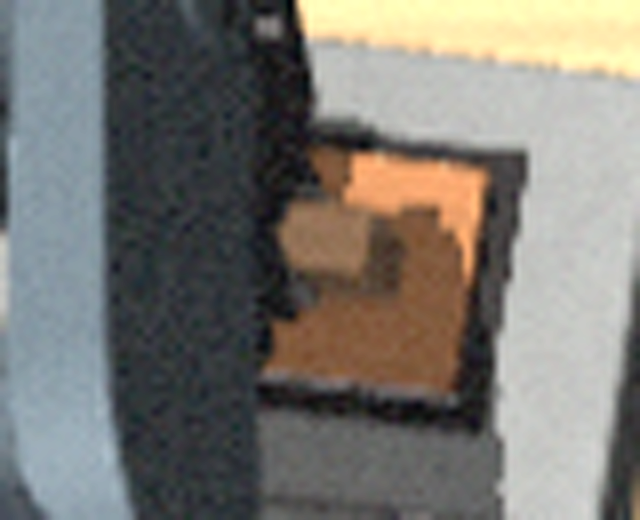

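The top view agrees: the plate's edges (490,165), (455,390) lie inside the border with an even margin. A half-millimetre nudge, then settle and hand in.

Emit:
{"op": "jog_arm", "data": {"series": [[[0.3,0.5,-0.6,0,0,0,0],[0,0,0,0,0,0,0],[0,0,0,0,0,0,0],[0,0,0,0,0,0,0],[0,0,0,0,0,0,0],[0,0,0,0,0,0,0],[0,0,0,0,0,0,0],[0,0,0,0,0,0,0],[0,0,0,0,0,0,0],[0,0,0,0,0,0,0]]]}}

```text
time_s: 18.55
eef_pos: [0.5474, 0.2344, 0.0976]
eef_rot: [0.0, 0.751, 0.661, 0.0]
wrist_force: [0.1, 0.8, -0.6]
opening: 0.228
grasp_force: 58.6
```

Run:
```python
from m import *
go(.547,.2345,.0977)
print(ctrl.hand_in())
```

```text
pos [0.5474 0.2344 0.0976] yawx 82.73 tilt [ 0. -0.] F [ 0.1  0.8 -0.6] t 18.55 op 0.228 gf 58.64230692386627
tool mm [ 0.  -0.4 -0.1]
the job is handed in; nothing more can be done
None
```

I pressed the three keys in order (smallest, middle-sized, biggest) and handed the job in at 18.6 s with the rectangular board held level about 1 cm above the glass, centred to within about 1 mm by the camera measurements; the hand-in gave no verdict.

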